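# Level the carving panel and lock its stand

## Robot

A 7-joint arm with a two-finger parallel gripper is mounted at the origin on the work surface. World frame = base frame: x ahead of the robot, y to its left, z up, the work surface at z = 0. Lengths are in mm, angles in rad, forces in N, time in s.
With the tool pointing down it reaches from about 425 to 825 mm from the base axis. Payload 3.6 kg.
Tool frame: the origin (TCP) lies between the finger pads; the fingertips stand 25 mm ahead of it and the grasp point (between the pads) lies 6 mm ahead of it (tcp_to_tips is the distance from the TCP to the fingertips, in mm); z points along the fingers, y is the line along which they close (so a half turn about z gives the same grasp; the last joint's range is limited). The gripper opens to 85 mm and grips with 20 to 120 N. Pads are 22 mm wide; open, the fingers measure 114 mm over their backs; the gripper's body (76 mm by 85 mm) begins 54 mm behind the grasp point. The pads swing forward as they close: fully open they stand 13 mm farther back than shut.
Start: joints at [-1.296, 0.615, -0.013, 1.423, 0.008, 1.103, -0.04], TCP at [193.174, 620.603, 256.297] pointing down, gripper open.
Joint ranges: [-3.12, 3.12], [-0.3, 2.06], [-1.34, 1.32], [0.26, 2.42], [-1.36, 4.5], [0.01, 1.98], [-2.84, 2.84]. Speed limits (rad/s): [2.79, 2.79, 3.14, 3.14, 3.14, 3.14, 3.14].

## Interface

Orientations are given as [roll, pitch, yaw] about the fixed x, y, z axes, in that order (R = Rz(yaw) Ry(pitch) Rx(roll)).
In Python, from station import * gives the robot as it stands. The module is installed in compiled form; this text tells all that it offers.
- The arm moves only by the tool send_rows, never from a script. Its argument "deltas" is a list of rows, each a list of 7 numbers: the shift along the tool's x, y, z in m, then the turn, a rotation vector about the tool's x, y, z in degrees, then the closure, from 0 (fully open) to 1 (shut). In form: [[dx, dy, dz, wx, wy, wz, fingers], ...]. A call has 1 to 8 rows; each row shifts and turns the commanded pose from where the row before left it, along the tool's axes as they then stand; what a row does not reach is not made up. A row lasts 1/8 s, in which the tool goes at most 62.5 mm and 10.7 degrees, less where a joint would pass 70% of its speed; a pose out of reach is approached as far as the arm can. A call is refused whole if a number of a shift passes 0.0625 or a number of a turn 10.7, either way. A call with a gripper value outside its range is refused whole. The fingers move at their own pace and stop on an object; "force" is the grip in N (left out, the last holds). Time passes only in rows, so rows that do not move let the fingers close. It gives the time, the measured TCP pose, the force, the opening and the grip force at its end, in the units of the state.
- observe(): the state, without advancing time (a new reading comes with each control period).
- read_camera(name): name is "scene" or "top"; returns the picture (384x512x3 uint8, red, green, blue); there is no depth.
- get_calibration(name): a dict with "fx", "fy", "cx", "cy" (pixels), "k1" (the pictures are not rectified: a ray, as slopes to the right and down, at radius r is drawn at 1 + k1 r^2 times it, then the intrinsics apply), "extrinsics" (4x4, takes a point from world to camera coordinates). Camera axes: x right, y down, z forward; pixel columns grow to the right and rows downward; lengths in mm; the calibration is good to about 2 mm. A picture is of the moment at which its call begins. get_calibration takes no time and is no camera call.
- close_job(): hands the job in; it is judged then, once.
The state is a dict: "time_s": time; "joint_positions": joint angles; "dq": joint speeds; "effort": joint torques, N m; "ee_pos": TCP position; "tcp_rot": TCP orientation; "force": force on the tool from outside, world axes, zero at the start; "torque": the same for the moment, N m; "width": finger opening in mm; "grasp_force": force on a finger pad.
Only numpy, scipy, OpenCV 4.12 (cv2) and the standard library are available. Lean on these libraries where they do the work, as an engineer would, in place of code of your own. Each camera call takes 0.05 s, during which the arm holds its last target. There are 200 camera calls.

## Task

Turn the carved wooden panel in its tilting stand about its long axis until it lies level, carved face up. Then lock the stand: turn the bar-shaped knob clockwise (seen from above) as far as it goes, so that its bar lies parallel to the panel's long side, and let go. Do not turn the round knob on the other post.

Things in the scene. Friction and masses are not known exactly. Their poses are not given: they have to be found in the camera images.
- stand: Dark wooden stand fixed to the bench. Origin: centre of underside, on the bench; x away from the robot (within 15 deg), y along the panel's long axis, z up. Base 150 x 400 x 18 mm; posts 74 (x) x 62 (y) mm at y = +-155 mm, 135 mm tall. The panel hangs between them on a level axis along y, x = 0, 110 mm above the bench. Bar knob on one post, round knob on the other, either way round.
- panel (a joint): Tilt (rad) of the pale carved panel: 0 level, face up; positive: its far edge (stand +x) raised; starts 0.4 to 0.65, can pass level to -0.5, no stop at level. 150 (across) x 236 x 16 mm, centred on the axis: upper face 118 mm above the bench when level. Carving 7 mm proud within 36 mm of the axis, plain beyond. Stays where left; turns at about 5 N pressed 50 mm from the axis.
- lock_knob (a joint): Angle (rad) of the black bar-shaped lock knob about its vertical axis, growing clockwise seen from above: 0 loose, bar along the stand's x; 1.57 locked, at its stop, bar parallel to the panel's long side. Starts at 0 to 0.4. Friction 0.1 N m; stays where left.
- lock_knob_grip (a point): Point on the lock knob's axis at the height to grip it, 172 mm above the bench, inside the upright bar. Bar 46 mm long (this point's x, turns with the knob), 14 mm thick (its y); it reaches 7 mm above this point and 23 mm below it, down to a disc of 48 mm diameter.
- round_knob (a joint): Angle in rad of the round knurled knob, 42 mm diameter and 30 mm tall, on the other post; to be left alone. Starts at 0.

How it is judged:
By the outcome, as a careful person would: the job done as asked, in the order asked, and still so for the second after the job is handed in, with the robot touching nothing.
It also fails if it takes over 45 s, if anything falls off the work surface, if the arm or the gripper's body presses on something with over 40 N, if the wrist force passes 120 N, or if a joint passes its speed limit or range.

## Working session

There is one attempt and no reset: what is moved stays moved. The work goes in short steps, Python scripts to look and compute and a tool call to move; the robot and the scene stay as the last step left them, time stands still between calls to the robot, and variables do not carry over. Pictures are saved under pics/ and viewed, at most 10 in all, crops included, and the job is handed in when it is done.

Besides the shell and the picture viewer there is one more tool, called after "Request:" by a JSON object that holds its "method" and its "body". send_rows: Moves the arm, as the interface text tells. Its arguments: {"type":"object","properties":{"deltas":{"type":"array"},"force":{"type":"number"}},"required":["deltas"]}

```bash
mkdir -p pics; python3 - <<'E'
from station import *
import cv2
for n in ("scene","top"):
    c=get_calibration(n); print(n,c)
    cv2.imwrite(f"pics/{n}0.png",cv2.cvtColor(read_camera(n),cv2.COLOR_RGB2BGR))
print(observe())
E
```

```text
scene {'fx': 424.2410254210426, 'fy': 424.2410254210426, 'cx': 250.35585990083183, 'cy': 196.16708505246248, 'k1': -0.11934015063974797, 'extrinsics': array([[-6.36043695e-01,  7.71461651e-01,  1.71854639e-02,
         3.32400074e+02],
       [ 5.39294398e-01,  4.60338240e-01, -7.05159739e-01,
        -2.32686563e+02],
       [-5.51914822e-01, -4.39244381e-01, -7.08840181e-01,
         1.10649169e+03],
       [ 0.00000000e+00,  0.00000000e+00,  0.00000000e+00,
         1.00000000e+00]])}
top {'fx': 354.2582390825578, 'fy': 354.2582390825578, 'cx': 246.32542617445793, 'cy': 194.15399345006045, 'k1': 0.036041238555041384, 'extrinsics': array([[-8.21222453e-03, -9.99778361e-01, -1.93852572e-02,
         4.77356872e+01],
       [-9.95344666e-01,  1.00344044e-02, -9.58556550e-02,
         5.63090478e+02],
       [ 9.60289291e-02,  1.85078242e-02, -9.95206464e-01,
         7.70090885e+02],
       [ 0.00000000e+00,  0.00000000e+00,  0.00000000e+00,
         1.00000000e+00]])}
{'time_s': 0.1, 'joint_positions': array([-1.29551441,  0.61582243, -0.01261338,  1.42474702,  0.00811217,
        1.1033647 , -0.04041472]), 'dq': array([-0.00104653, -0.00163885,  0.00128774, -0.00448243, -0.00010567,
       -0.00107693,  0.00183511]), 'effort': array([ 1.27830113e-03, -4.70382786e+01,  2.60356301e-01, -1.71571505e+01,
        1.01160211e-02,  5.83631569e-03, -3.65170507e-06]), 'ee_pos': array([193.00187934, 620.03425502, 255.2511838 ]), 'tcp_rot': array([-3.13930190e+00,  4.04097371e-05,  2.83986453e+00]), 'force': array([ 0.78599903,  0.17175627, -0.72447617]), 'torque': array([ 0.01288203, -0.01448882, -0.02319878]), 'grasp_force': 0.0, 'width': 85.16657048646489}
```

View pics/top0.png

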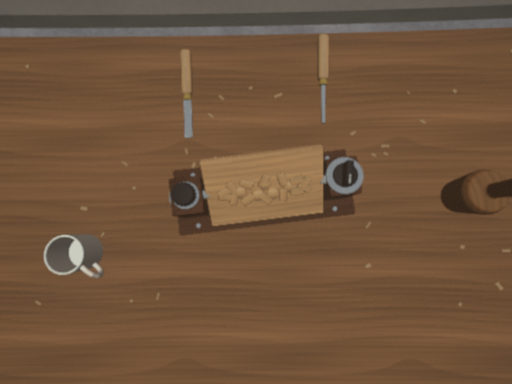

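View pics/scene0.png

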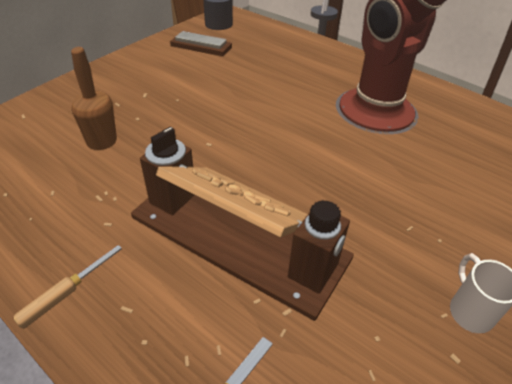

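The top view shows the bar knob at about (347,174), the -y post. The round knob is at about (184,194), the +y post. The panel lies between them with its far edge raised. I'll zoom in for finer pixel positions.

```bash
python3 - <<'E'
import cv2,numpy as np
a=cv2.imread("pics/top0.png")[135:245,160:372]
b=cv2.imread("pics/scene0.png")[115:315,125:360]
a=cv2.resize(a,None,fx=3.7,fy=3.7,interpolation=cv2.INTER_CUBIC)
b=cv2.resize(b,None,fx=3,fy=3,interpolation=cv2.INTER_CUBIC)
a=cv2.convertScaleAbs(a,alpha=1.6,beta=15);b=cv2.convertScaleAbs(b,alpha=1.6,beta=15)
cv2.imwrite("pics/a.png",a);cv2.imwrite("pics/b.png",b);print(a.shape,b.shape)
E
```

```text
(407, 784, 3) (600, 705, 3)
```

View pics/a.png

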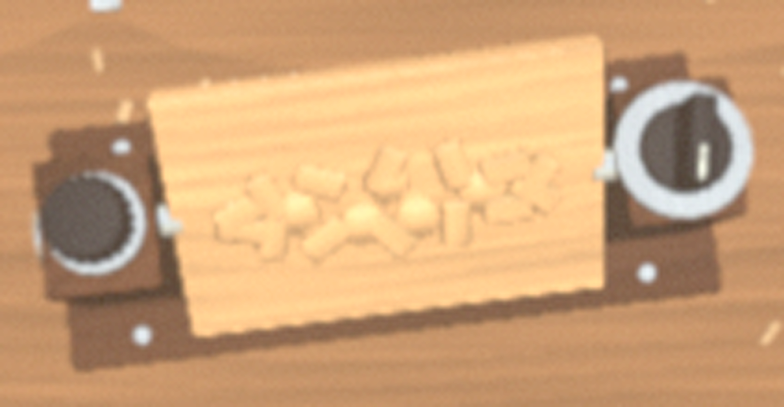

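View pics/b.png

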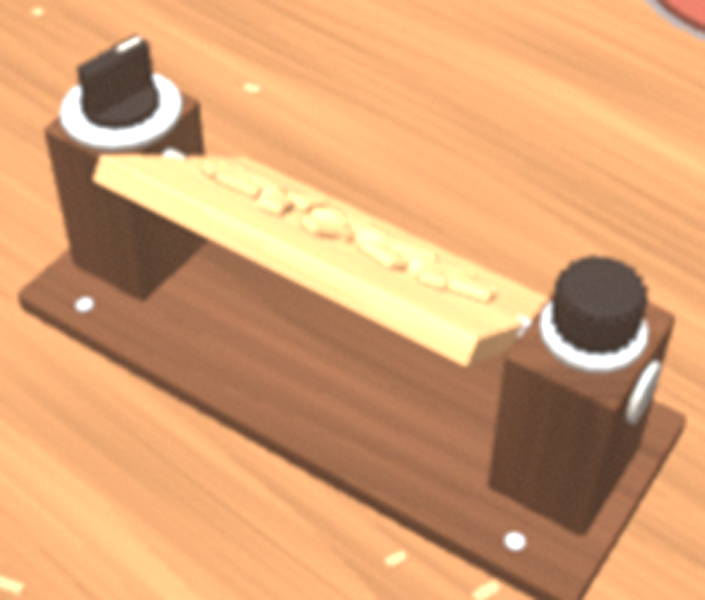

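```bash
cat > h.py <<'E'
from station import *
import numpy as np, cv2
from scipy.optimize import least_squares
from scipy.spatial.transform import Rotation as R
C={n:get_calibration(n) for n in("scene","top")}
def proj(n,P):
    c=C[n];q=np.atleast_2d(P)@c["extrinsics"][:3,:3].T+c["extrinsics"][:3,3]
    s=q[:,:2]/q[:,2:];s=s*(1+c["k1"]*(s**2).sum(1,keepdims=True))
    return s*[c["fx"],c["fy"]]+[c["cx"],c["cy"]]
def S(p,L):  # stand->world
    L=np.atleast_2d(L);c,s=np.cos(p[2]),np.sin(p[2])
    return np.c_[p[0]+c*L[:,0]-s*L[:,1],p[1]+s*L[:,0]+c*L[:,1],L[:,2]]
def panel(t,L):
    L=np.atleast_2d(L);c,s=np.cos(t),np.sin(t)
    return np.c_[L[:,0]*c-L[:,2]*s,L[:,1],110+L[:,0]*s+L[:,2]*c]
E
python3 - <<'E'
from h import *
f=lambda u,k,o:(np.array(u,float)+.5)/k-.5+o
ta=lambda u:f(u,3.7,[160,135]); sb=lambda u:f(u,3,[125,115])
tb=ta([(75,369),(720,290),(687,55),(50,130)]); Lb=[(-75,200,18),(-75,-200,18),(75,-200,18),(75,200,18)]
tp=ta([(150,92),(602,37),(604,288),(195,335)]); Lp=[(75,118,8),(75,-118,8),(-75,-118,8),(-75,118,8)]
sbb=sb([(22,297),(578,598),(684,422)]); Lsb=[(75,-200,18),(75,200,18),(75-150,200,18)]
sp=sb([(105,158),(478,335),(468,363),(97,178)]); Lsp=[(75,-118,8),(75,118,8),(75,118,-8),(75,-118,-8)]
bar=ta([(705,92),(697,190)])
def res(v):
    p=v[:3];d=np.array([np.cos(v[4]),-np.sin(v[4]),0])*23
    k=np.array([0,-155,179])
    return np.r_[(proj("top",S(p,Lb))-tb),(proj("top",S(p,panel(v[3],Lp)))-tp),(proj("scene",S(p,Lsb))-sbb),(proj("scene",S(p,panel(v[3],Lsp)))-sp),(proj("top",S(p,[k+d,k-d]))-bar)].ravel()
r=least_squares(res,[600,0,.1,.5,.2],loss="soft_l1")
print(r.x.round(4));print(res(r.x).reshape(-1,2).round(1))
print("knob",S(r.x,[0,-155,172]),"round",S(r.x,[0,155,172]))
E
```

```text
[5.696294e+02 6.788000e+00 1.139000e-01 6.497000e-01 2.290000e-01]
[[-1.5  1.1]
 [ 0.6  0.7]
 [-0.5 -0.9]
 [-1.5  0.5]
 [-1.8  3.4]
 [ 0.2  2.7]
 [-0.6  0. ]
 [-1.2  1. ]
 [-3.  -2. ]
 [-1.6  2.2]
 [ 1.4 -2.8]
 [-2.  -2.4]
 [-0.2  0. ]
 [-0.9  0.9]
 [-2.2  0. ]
 [-0.1  0.2]
 [ 0.  -1.4]]
knob [[ 587.25126929 -147.20701671  172.        ]] round [[552.00744141 160.78303604 172.        ]]
```

```bash
cat > fit.py <<'E'
from h import *
f=lambda u,k,o:(np.array(u,float)+.5)/k-.5+o
ta=lambda u:f(u,3.7,[160,135]); sb=lambda u:f(u,3,[125,115])
tb=ta([(75,369),(720,290),(687,55),(50,130)]); Lb=[(-75,200,18),(-75,-200,18),(75,-200,18),(75,200,18)]
tp=ta([(150,92),(602,37),(604,288),(195,335)]); Lp=[(75,118,-8),(75,-118,-8),(-75,-118,8),(-75,118,8)]
sbb=sb([(22,297),(578,598),(684,422)]); Lsb=[(75,-200,18),(75,200,18),(75-150,200,18)]
sp=sb([(105,158),(478,335),(468,363),(97,178)]); Lsp=[(75,-118,8),(75,118,8),(75,118,-8),(75,-118,-8)]
bar=ta([(705,92),(697,190)])
def res(v):
    p=v[:3];d=np.array([np.cos(v[4]),-np.sin(v[4]),0])*23
    k=np.array([0,-155,179])
    return np.r_[(proj("top",S(p,Lb))-tb),(proj("top",S(p,panel(v[3],Lp)))-tp),(proj("scene",S(p,Lsb))-sbb+v[5:7]),(proj("scene",S(p,panel(v[3],Lsp)))-sp+v[5:7]),(proj("top",S(p,[k+d,k-d]))-bar)].ravel()
r=least_squares(res,[600,0,.1,.5,.2,0,0],loss="soft_l1")
print(r.x.round(4));print(res(r.x).reshape(-1,2).round(1).tolist())
print("knob",S(r.x,[0,-155,172]),"round",S(r.x,[0,155,172]))
E
python3 fit.py
```

```text
[5.695474e+02 4.845800e+00 1.100000e-01 6.804000e-01 2.164000e-01
 2.045900e+00 2.211700e+00]
[[-0.8, 0.8], [1.4, 1.1], [0.6, -0.6], [-0.6, 0.1], [-0.3, -0.1], [-0.3, -0.0], [-0.0, -0.3], [-0.4, 0.3], [-1.4, -0.6], [-0.9, 4.0], [2.5, -0.9], [-0.1, -2.3], [1.2, 0.2], [0.3, 1.1], [-0.5, 0.2], [0.9, 0.5], [1.3, -1.0]]
knob [[ 586.56771847 -149.21686683  172.        ]] round [[552.52712726 158.90849427 172.        ]]
```

Request:
{"method": "send_rows", "body": {"deltas": [[-0.034,-0.03,0,0,0,0,0.05],[-0.034,-0.03,0,0,0,0,0.05],[-0.034,-0.03,0,0,0,0,0.05],[-0.034,-0.03,0,0,0,0,0.05],[-0.034,-0.03,0,0,0,0,0.05],[-0.034,-0.03,0,0,0,0,0.05],[-0.034,-0.03,0,0,0,0,0.05],[-0.034,-0.03,0,0,0,0,0.05]]}}

```text
time_s: 1.1
ee_pos: [382.0, 309.1, 256.1]
tcp_rot: [-3.141, -0.0, 2.84]
force: [0.3, 0.6, 0.1]
width: 81.3
grasp_force: 0.0
```

Request:
{"method": "send_rows", "body": {"deltas": [[-0.034,-0.03,0,0,0,0,0.05],[-0.034,-0.03,0,0,0,0,0.05],[-0.034,-0.03,0,0,0,0,0.05],[-0.034,-0.03,0,0,0,0,0.05],[-0.034,-0.03,0,0,0,0,0.05],[-0.034,-0.03,0,0,0,0,0.05],[-0.034,-0.03,0,0,0,0,0.05],[-0.034,-0.028,0,0,0,0,0.05]]}}

```text
time_s: 2.1
ee_pos: [570.8, 1.1, 255.9]
tcp_rot: [-3.141, -0.001, 2.84]
force: [0.9, -0.2, -0.7]
width: 80.8
grasp_force: 0.0
```

Request:
{"method": "send_rows", "body": {"deltas": [[0,0,0,0,0,9.5,0.05],[0,0,0,0,0,9.5,0.05],[0,0,0,0,0,9.5,0.05],[0,0,0,0,0,9.5,0.05],[0,0,0,0,0,9.5,0.05],[0,0,0,0,0,9.5,0.05],[0,0,0,0,0,9.4,0.05],[0,0,0,0,0,0,0.05]]}}

```text
time_s: 3.1
ee_pos: [570.2, 2.9, 255.8]
tcp_rot: [-3.14, 0.0, 1.683]
force: [0.0, -0.8, 0.4]
width: 81.3
grasp_force: 0.0
```

Request:
{"method": "send_rows", "body": {"deltas": [[0,0,0.02,0,0,0,0.05],[0,0,0.02,0,0,0,0.05],[0,0,0.02,0,0,0,0.05],[0,0,0.006,0,0,0,0.05],[0,0,0.006,0,0,0,0.05],[0,0,0.006,0,0,0,0.05],[0,0,0.006,0,0,0,0.05]]}}

```text
time_s: 3.98
ee_pos: [570.8, 2.5, 172.4]
tcp_rot: [3.141, 0.0, 1.681]
force: [0.4, 0.3, 0.5]
width: 81.1
grasp_force: 0.0
```

Request:
{"method": "send_rows", "body": {"deltas": [[0,0,0.005,0,0,0,0.05],[0,0,0.005,0,0,0,0.05],[0,0,0.005,0,0,0,0.05]]}}

```text
time_s: 4.35
ee_pos: [573.1, 2.5, 158.9]
tcp_rot: [3.135, 0.001, 1.681]
force: [1.9, 1.2, 5.5]
width: 81.2
grasp_force: 2.4
```

```bash
python3 - <<'E'
from station import *
import cv2
a=cv2.cvtColor(read_camera("scene"),cv2.COLOR_RGB2BGR)[90:320,110:370]
cv2.imwrite("pics/c.png",cv2.convertScaleAbs(cv2.resize(a,None,fx=2.5,fy=2.5,interpolation=cv2.INTER_CUBIC),alpha=1.5,beta=15))
E
```

```text
(no output)
```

View pics/c.png

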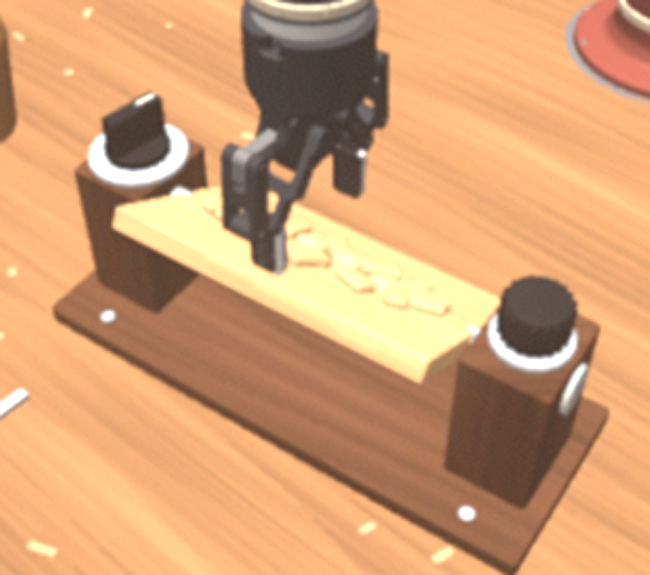

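The far finger, at about (265,255) in the crop, is on the plain far margin and pressing it down. The near finger is still clear. I'll keep pressing.

Request:
{"method": "send_rows", "body": {"deltas": [[0,0,0.004,0,0,0,0.05],[0,0,0.004,0,0,0,0.05],[0,0,0.004,0,0,0,0.05]]}}

```text
time_s: 4.78
ee_pos: [573.7, 2.4, 147.2]
tcp_rot: [3.133, 0.001, 1.681]
force: [1.2, 0.2, 6.1]
width: 80.7
grasp_force: 2.7
```

Request:
{"method": "send_rows", "body": {"deltas": [[0,0,0.002,0,0,0,0.05],[0,0,0.002,0,0,0,0.05]]}}

```text
time_s: 5.03
ee_pos: [574.5, 2.5, 143.5]
tcp_rot: [3.131, 0.001, 1.681]
force: [3.0, 0.6, 6.7]
width: 81.2
grasp_force: 2.7
```

Request:
{"method": "send_rows", "body": {"deltas": [[0,0,0.002,0,0,0,0.05],[0,0,0.001,0,0,0,0.05]]}}

```text
time_s: 5.28
ee_pos: [574.4, 2.5, 140.4]
tcp_rot: [3.132, 0.001, 1.681]
force: [3.3, 0.5, 6.0]
width: 81.6
grasp_force: 2.7
```

Request:
{"method": "send_rows", "body": {"deltas": [[0,0,0.002,0,0,0,0.05],[0,0,0.001,0,0,0,0.05]]}}

```text
time_s: 5.52
ee_pos: [574.7, 2.5, 137.5]
tcp_rot: [3.131, 0.001, 1.681]
force: [3.7, 0.3, 5.8]
width: 81.2
grasp_force: 2.7
```

Request:
{"method": "send_rows", "body": {"deltas": [[0,0,0.002,0,0,0,0.05],[0,0,0.001,0,0,0,0.05]]}}

```text
time_s: 5.78
ee_pos: [575.3, 2.6, 135.1]
tcp_rot: [3.13, 0.001, 1.681]
force: [2.5, 0.4, 12.0]
width: 81.0
grasp_force: 5.3
```

Request:
{"method": "send_rows", "body": {"deltas": [[0,0,0.001,0,0,0,0.05],[0,0,0.001,0,0,0,0.05]]}}

```text
time_s: 6.02
ee_pos: [575.5, 2.6, 134.4]
tcp_rot: [3.129, 0.001, 1.681]
force: [0.1, 0.6, 18.4]
width: 81.4
grasp_force: 9.2
```

Both tips are touching now. The tool, and so the panel, is about 0.7° off level, with the far side high. I'll correct that with a small turn about tool x.

Request:
{"method": "send_rows", "body": {"deltas": [[0,0,0,0.6,0,0,0.05],[0,0,0,0.3,0,0,0.05],[0,0,0,0,0,0,0.05]]}}

```text
time_s: 6.4
ee_pos: [575.8, 2.6, 134.5]
tcp_rot: [-3.139, 0.001, 1.681]
force: [2.7, 0.6, 14.9]
width: 81.4
grasp_force: 7.5
```

```bash
python3 - <<'E'
from station import *
o=observe();print(o["tcp_rot"],o["force"],o["torque"],o["ee_pos"])
E
```

```text
[-3.13916185e+00  1.09929207e-03  1.68145286e+00] [ 2.74926873  0.55993051 14.85997986] [ 0.21400828 -0.60800256  0.04155178] [575.76350309   2.59512665 134.4976348 ]
```

Request:
{"method": "send_rows", "body": {"deltas": [[0,0,0.001,-0.1,0,0,0.05],[0,0,0,0,0,0,0.05]]}}

```text
time_s: 6.65
ee_pos: [575.8, 2.6, 134.1]
tcp_rot: [-3.141, 0.001, 1.681]
force: [1.8, 1.5, 18.2]
width: 81.2
grasp_force: 9.2
```

Request:
{"method": "send_rows", "body": {"deltas": [[0,0,-0.001,0,0,0,0.05],[0,0,-0.003,0,0,0,0.05],[0,0,-0.01,0,0,0,0.05],[0,0,-0.03,0,0,0,0.05],[0,0,-0.04,0,0,0,0.05],[0,0,-0.04,0,0,0,0.05],[0,0,0,0,0,0,0.05]]}}

```text
time_s: 7.52
ee_pos: [573.4, 2.2, 256.3]
tcp_rot: [-3.133, 0.001, 1.681]
force: [0.4, 0.8, -1.6]
width: 80.9
grasp_force: 0.0
```

```bash
python3 - <<'E'
from station import *
import cv2
a=cv2.cvtColor(read_camera("scene"),cv2.COLOR_RGB2BGR)[90:320,110:370]
cv2.imwrite("pics/d.png",cv2.convertScaleAbs(cv2.resize(a,None,fx=2.5,fy=2.5,interpolation=cv2.INTER_CUBIC),alpha=1.5,beta=15))
E
```

```text
(no output)
```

View pics/d.png

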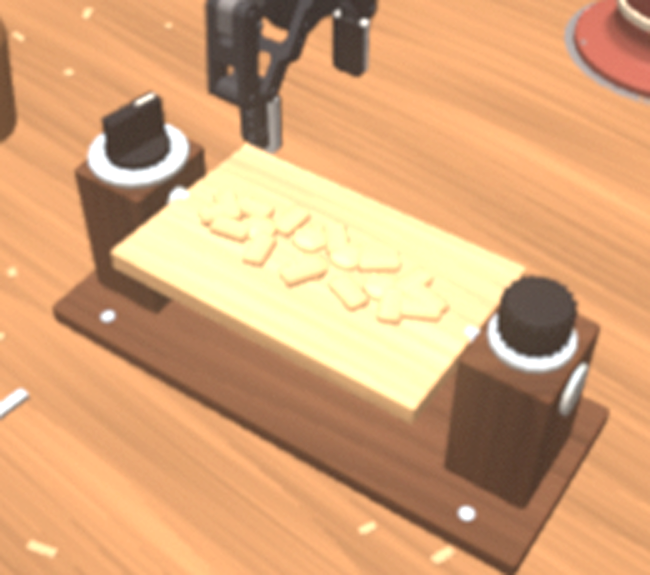

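The panel now looks level: the whole carved face is visible, with its near edge from (247,147) to (523,268). Next is the bar knob.

Request:
{"method": "send_rows", "body": {"deltas": [[-0.0377,-0.001,0,-0.45,0,0,0.4],[-0.0377,-0.001,0,0,0,0,0.4],[-0.0377,-0.001,0,0,0,0,0.4],[-0.0377,-0.001,0,0,0,0,0.4]]}}

```text
time_s: 8.07
ee_pos: [583.5, -148.2, 251.3]
tcp_rot: [-3.131, -0.002, 1.681]
force: [0.4, 0.4, -0.2]
width: 50.9
grasp_force: 0.0
```

Request:
{"method": "send_rows", "body": {"deltas": [[0,0,0,0,0,-9.7,0.4],[0,0,0,0,0,-9.7,0.4],[0,0,0,0,0,-9.7,0.4],[0,0,0,0,0,-9.7,0.4],[0,0,0,0,0,-9.7,0.4],[0,0,0,0,0,-9.7,0.4],[0,0,0,0,0,-9.7,0.4],[0,0,0,0,0,-9.4,0.4]]}}

```text
time_s: 9.07
ee_pos: [583.4, -147.2, 251.2]
tcp_rot: [-3.141, -0.011, 3.036]
force: [0.8, -0.6, -0.6]
width: 51.1
grasp_force: 0.0
```

Request:
{"method": "send_rows", "body": {"deltas": [[0,0,0,0,0,0,0.4],[0,0,0,0,0,0,0.4]]}}

```text
time_s: 9.32
ee_pos: [584.2, -147.5, 252.3]
tcp_rot: [-3.14, -0.008, 3.028]
force: [0.1, 0.6, 0.7]
width: 51.2
grasp_force: 0.0
```

Request:
{"method": "send_rows", "body": {"deltas": [[-0.002,0,0.015,0,-0.45,0,0.4],[0,0,0.02,0,0,0,0.4],[0,0,0.02,0,0,0,0.4],[0,0,0.01,0,0,0,0.4],[0,0,0.006,0,0,0,0.4],[0,0,0,0,0,0,0.4]]}}

```text
time_s: 10.07
ee_pos: [586.9, -147.9, 182.3]
tcp_rot: [-3.14, 0.002, 3.03]
force: [-0.1, -0.3, 0.2]
width: 51.2
grasp_force: 0.0
```

```bash
python3 - <<'E'
from station import *
import cv2,numpy as np
a=cv2.cvtColor(read_camera("scene"),cv2.COLOR_RGB2BGR)[80:230,110:280]
b=cv2.cvtColor(read_camera("top"),cv2.COLOR_RGB2BGR)[110:260,260:430]
f=lambda a:cv2.convertScaleAbs(cv2.resize(a,(396,350),interpolation=cv2.INTER_CUBIC),alpha=1.6,beta=20)
cv2.imwrite("pics/e.png",np.hstack([f(a),f(b)]))
E
```

```text
(no output)
```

View pics/e.png

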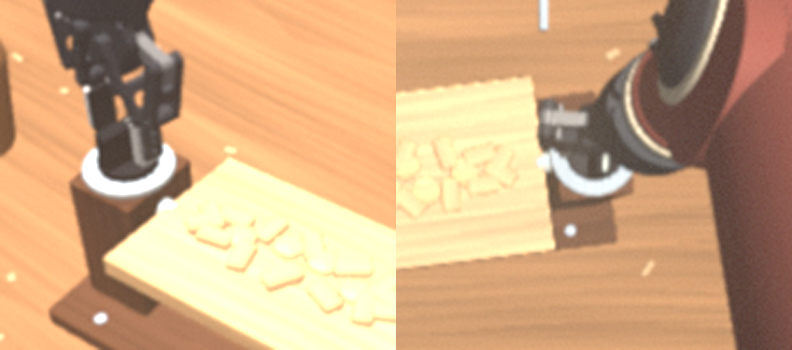

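The fingers straddle the bar above the white disc, at about (130,165) in the left crop. Closing now.

Request:
{"method": "send_rows", "body": {"deltas": [[0,0,0.002,0,0,0,0.6],[0,0,0,0,0,0,0.8],[0,0,0,0,0,0,1],[0,0,0,0,0,0,1],[0,0,0,0,0,0,1]], "force": 35}}

```text
time_s: 10.8
ee_pos: [587.0, -147.9, 180.6]
tcp_rot: [-3.14, 0.002, 3.03]
force: [-1.1, 0.0, 1.3]
width: 13.4
grasp_force: 38.0
```

Request:
{"method": "send_rows", "body": {"deltas": [[0,0,0,0,0,5,1],[0,0,0,0,0,8,1],[0,0,0,0,0,9,1],[0,0,0,0,0,9,1]]}}

```text
time_s: 11.3
ee_pos: [587.1, -147.7, 180.6]
tcp_rot: [3.141, 0.003, 2.485]
force: [0.6, 1.0, 1.1]
width: 13.1
grasp_force: 38.2
```

Request:
{"method": "send_rows", "body": {"deltas": [[0,0,0,0,0,9,1],[0,0,0,0,0,9,1],[0,0,0,0,0,9,1],[0,0,0,0,0,9,1]]}}

```text
time_s: 11.8
ee_pos: [587.4, -147.5, 180.6]
tcp_rot: [3.139, 0.002, 1.857]
force: [0.3, 0.6, 1.1]
width: 13.1
grasp_force: 38.1
```

Request:
{"method": "send_rows", "body": {"deltas": [[0,0,0,0,0,4,1],[0,0,0,0,0,3,1],[0,0,0,0,0,0,1]]}}

```text
time_s: 12.18
ee_pos: [587.4, -147.5, 180.6]
tcp_rot: [3.139, 0.002, 1.739]
force: [1.6, 0.8, 2.0]
width: 13.3
grasp_force: 38.0
```

```bash
python3 - <<'E'
from station import *
for i in range(2):
  o=observe();print(o["tcp_rot"],o["force"],o["torque"],o["joint_positions"])
E
```

```text
[3.13896242e+00 1.76301138e-03 1.73927923e+00] [1.62158146 0.80052588 1.99806425] [ 0.14825111 -0.10347232 -0.09768761] [-0.03012765  0.65118872  0.39782684  1.66111499 -0.30688354  0.88832562
  0.65743502]
[3.13896242e+00 1.76301138e-03 1.73927923e+00] [1.62158146 0.80052588 1.99806425] [ 0.14825111 -0.10347232 -0.09768761] [-0.03012765  0.65118872  0.39782684  1.66111499 -0.30688354  0.88832562
  0.65743502]
```

Request:
{"method": "send_rows", "body": {"deltas": [[0,0,0,0,0,2,1],[0,0,0,0,0,2,1],[0,0,0,0,0,0,1]]}}

```text
time_s: 12.55
ee_pos: [587.4, -147.5, 180.6]
tcp_rot: [3.139, 0.002, 1.67]
force: [1.2, 2.0, 2.7]
width: 12.9
grasp_force: 39.3
```

```bash
python3 - <<'E'
from station import *
o=observe();print(o["tcp_rot"],o["force"],o["torque"])
E
```

```text
[3.13895495e+00 1.75937611e-03 1.67003023e+00] [1.19913907 2.04816964 2.72696776] [ 0.3559172  -0.27164382  0.33606447]
```

Request:
{"method": "send_rows", "body": {"deltas": [[0,0,0,0,0,1.5,1],[0,0,0,0,0,1.5,1],[0,0,0,0,0,0,1]]}}

```text
time_s: 12.92
ee_pos: [587.4, -147.5, 180.7]
tcp_rot: [3.139, 0.002, 1.62]
force: [1.8, 1.5, 3.4]
width: 13.4
grasp_force: 61.3
```

```bash
python3 - <<'E'
from station import *
o=observe();print(o["tcp_rot"],o["force"],o["torque"])
E
```

```text
[3.13913751e+00 2.22401165e-03 1.61986327e+00] [1.8031324  1.4671907  3.43106454] [ 0.41764775 -0.41434989  1.44300422]
```

The torque jumped to 1.4 N m near yaw 1.68, so the knob is at its stop. I'll unload it, let go and retreat.

Request:
{"method": "send_rows", "body": {"deltas": [[0,0,0,0,0,-2.5,1],[0,0,0,0,0,0,0.8],[0,0,0,0,0,0,0.5],[0,0,0,0,0,0,0.4],[0,0,0,0,0,0,0.4]]}}

```text
time_s: 13.55
ee_pos: [586.1, -148.5, 179.9]
tcp_rot: [3.142, 0.002, 1.658]
force: [-0.6, -0.5, 0.1]
width: 51.2
grasp_force: 0.0
```

Request:
{"method": "send_rows", "body": {"deltas": [[0,0,-0.01,0,0,0,0.4],[0,0,-0.03,0,0,0,0.4],[0,0,-0.04,0,0,0,0.4],[0,0.0,-0.04,0,0,0,0.4],[0,-0.05,0,0,0,0,0.4],[0,-0.05,0,0,0,0,0.4],[0,-0.04,0,0,0,0,0.4],[0,0,0,0,0,0,0.4]]}}

```text
time_s: 14.55
ee_pos: [444.1, -161.2, 301.2]
tcp_rot: [3.14, 0.001, 1.656]
force: [0.6, 0.6, 1.1]
width: 51.3
grasp_force: 0.0
```

```bash
python3 - <<'E'
from station import *
import cv2,numpy as np
S=cv2.cvtColor(read_camera("scene"),cv2.COLOR_RGB2BGR);T=cv2.cvtColor(read_camera("top"),cv2.COLOR_RGB2BGR)
a=S[105:325,125:360];b=T[135:245,160:372]
f=lambda a,k:cv2.convertScaleAbs(cv2.resize(a,None,fx=k,fy=k,interpolation=cv2.INTER_CUBIC),alpha=1.6,beta=20)
a=f(a,1.7);b=f(b,1.85*1);
cv2.imwrite("pics/f.png",np.hstack([np.pad(a,((0,max(0,b.shape[0]-a.shape[0])),(0,0),(0,0))),np.pad(b,((0,a.shape[0]-b.shape[0]),(0,0),(0,0)))]))
cv2.imwrite("pics/S2.png",S);cv2.imwrite("pics/T2.png",T)
E
```

```text
(no output)
```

View pics/f.png

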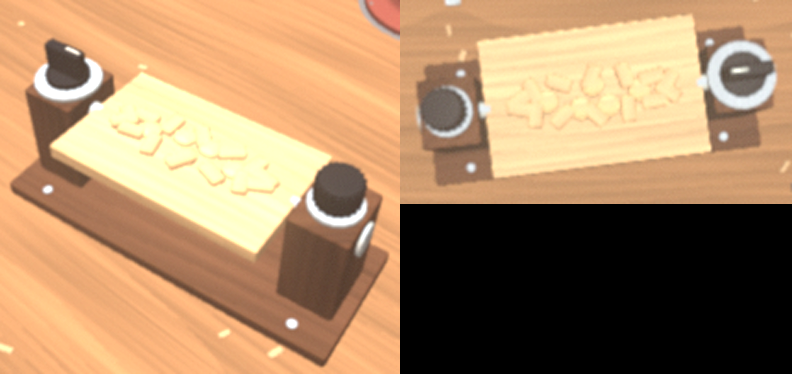

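The bar lies parallel to the panel's long side, at about (745,72) in the right crop. The panel's near and far edges are equally long (about 217 px), so it is level. The round knob is untouched and the arm is clear.

```bash
python3 -c "
from station import *
print(close_job())"
```

```text
the job is handed in; nothing more can be done
None
```

The panel lies level with its carved face up, the bar knob is turned clockwise to its stop and released, the round knob was not touched, and the job was handed in at about 15 s; how it was judged was not reported.

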